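# Load the battery drawer of the model-light power box

## Task

The little drawer of the grey power box that feeds the model's lights is shut and held by a push-push catch: push its front in once until the catch trips, let it spring open, lay the loose battery fully down in the drawer's cradle (either way round), and push the drawer in again until the catch locks and it stays shut when you let go. The catch trips at a depth that must be felt for, so push gently, never harder than 14 N on the drawer, and leave the jar, the tape roll and the sanding block where they are.

Things in the scene. Friction and masses are not known exactly. Their poses are not given: they have to be found in the camera images.
- power_box: Grey metal case, 110 deep x 120 wide x 58 mm high, fixed to the bench. Origin: centre of its underside; x axis level, from the front into the case, z up. The drawer is in its -x face, 55 mm from the origin, and slides out along -x, which points roughly to the robot's right. Inside is a push-push catch: each push to its trip depth swaps locked and free; a push that stops short changes nothing.
- drawer (a joint): Travel of the drawer out along the case's -x, in m: 0 locked shut (its front then 24 mm clear of the case), +0.058 sprung open, negative pushed past locked. The catch trips somewhere between -0.005 and -0.019, unlike from unit to unit and unseen. Tripped from locked, the drawer springs fully open by itself as the pusher withdraws; tripped from open, it comes back to 0 and stays.
- drawer_front (a point): Centre of the outer face of the drawer's front, 34 mm above the bench; axes as the case (push along +x). Flat upright aluminium plate, 116 wide, 10 thick, 4 to 52 mm above the bench. A spring resists with 2.4 N (open) to 5 N (in), plus 0.25 N per 10 mm/s; at the trip depth a stop of 8 N per mm is felt, and once the push has reached 9 N on it the catch has tripped. Limit 14 N.
- cradle (a point): Middle of a battery seated in the drawer's cradle: 17.5 mm above the bench, 7.5 above the drawer floor, 43 behind the front's outer face; axes as the case. Battery lies along x, between end stops 55 mm apart (12 high) and, at its ends only, ribs 18 mm apart (8 high); beside its middle 35 mm the floor is bare. Tray 100 mm wide inside, walls 20 high. Clear of the case when open.
- battery_mid (a point): Centre of the loose cylindrical battery, 15 mm thick and 50 mm long along its own y axis, lying on the bench, 25 g; its z axis points up and it does not roll.
- jar_mid (a point): Centre of a bystander: grey jar with a clear upper part, 46 mm across, 60 mm high.
- tape_mid (a point): Centre of a bystander: roll of masking tape lying flat, 98 mm across, 25 mm high.
- block_mid (a point): Centre of a bystander: wooden sanding block, 43 x 71 x 24 mm.

How it is judged:
By the outcome, as a careful person would: the job done as asked, in the order asked, and still so for the second after the job is handed in, with the robot touching nothing.
It also fails if it takes over 72 s, if anything falls off the work surface, if the arm or the gripper's body presses on something with over 40 N, if the wrist force passes 120 N, or if a joint passes its speed limit or range.

## Robot

A 7-joint arm with a two-finger parallel gripper is mounted at the origin on a cart in front of the work surface, level with it; the furniture and walls round the work are solid. World frame = base frame: x ahead of the robot, y to its left, z up, the work surface at z = 0. Lengths are in m, angles in rad, forces in N, time in s.
With the tool pointing down it reaches from about 0.4 to 0.875 m from the base axis. Payload 6.5 kg.
Tool frame: the origin (TCP) lies at the very end of the fingers, on their centre line; the grasp point (between the pads) lies 19 mm behind it; y points along the fingers, z is the direction in which the jaws open and shut, and the axes are right-handed (so a half turn about y gives the same grasp; the last joint's range is limited). The gripper opens to 85 mm and grips with 20 to 120 N. Pads are 22 mm wide; open, the fingers measure 114 mm over their backs; the gripper's body (76 mm by 85 mm) begins 54 mm behind the grasp point. The pads swing forward as they close: fully open they stand 13 mm farther back than shut.
Start: joints at [1.06, 0.536, -0.004, 1.538, 0.003, 1.067, -0.071], TCP at [0.28, -0.587, 0.231] pointing down, gripper open.
Joint ranges: [-2.7, 2.7], [-0.37, 2.16], [-1.27, 1.26], [0.24, 2.4], [-1.31, 4.45], [0.19, 1.91], [-2.76, 2.76]. Speed limits (rad/s): [2.39, 2.39, 3.14, 3.14, 3.14, 3.14, 3.14].

## Interface

Orientations are given as a unit quaternion [x, y, z, w].
In Python, from cell import read_state, grab_frame, job_done gives the robot as it stands. The module is installed in compiled form; this text tells all that it offers.
- The arm moves only by the tool drive_tool, never from a script. Its argument "motion" is a list of rows, each a list of 3 entries, a list of its own where there are three numbers: the opening in per cent of the stroke, from 0 (shut) to 100 (fully open), then the shift along the tool's x, y, z in mm, then the turn, a rotation vector about the tool's x, y, z in degrees. In form: [[grip, [x, y, z], [ax, ay, az]], ...]. A call has 1 to 12 rows; each row is the pose to reach, as a shift and turn from the pose commanded when the call began, along the tool's axes at that moment; what a row does not reach only later rows make up. A row lasts 1/8 s, in which the tool goes at most 62.5 mm and 10.7 degrees, less where a joint would pass 70% of its speed; a pose out of reach is approached as far as the arm can. A call with a gripper value outside its range is refused whole. The fingers move at their own pace and stop on an object; "grip_force" is the grip in N (left out, the last holds). Time passes only in rows, so rows that repeat a pose let the fingers close. It gives the time, the measured TCP pose, the force and the opening at its end, in the units of the state.
- read_state(): the state, without advancing time (a new reading comes with each control period).
- grab_frame(name): name is "side" or "top" or "wrist"; returns a dict with "pixels" (420x560x3 uint8, red, green, blue), "K" (3x3 intrinsics, pixels), "xyz" and "orientation" of the camera in the world. Camera axes: x right, y down, z forward; pixel columns grow to the right and rows downward; lengths in m; the calibration is good to about 2 mm. A picture is of the moment at which its call begins. There is no depth.
- job_done(): hands the job in, once; it reports no verdict.
The state is a dict: "time": time; "q": joint angles; "joint_vel": joint speeds; "joint_efforts": joint torques, N m; "position": TCP position; "eef_rot": TCP orientation; "contact_force": force on the tool from outside, world axes, zero at the start; "ft_torque": the same for the moment, N m; "width": finger opening in m.
Only numpy, scipy, OpenCV 4.12 (cv2) and the standard library are available. Lean on these libraries where they do the work, as an engineer would, in place of code of your own. Each camera call takes 0.05 s, during which the arm holds its last target.

## Working session

There is one attempt and no reset: what is moved stays moved. The work goes in short steps, Python scripts to look and compute and a tool call to move; the robot and the scene stay as the last step left them, time stands still between calls to the robot, and variables do not carry over. Pictures are saved under pics/ and viewed, and the job is handed in when it is done.

Besides the shell and the picture viewer there is one more tool, called after "Call:" by a JSON object that holds its "api" and its "payload", one argument or row to a line. drive_tool: Moves the arm, as the interface text tells. Its arguments: {"type":"object","properties":{"motion":{"type":"array","items":{"type":"array"}},"grip_force":{"type":"number"}},"required":["motion"]}

```bash
mkdir -p pics; cat > h.py <<'E'
import numpy as np, cv2, pickle
from scipy.spatial.transform import Rotation as R
from cell import read_state, grab_frame, job_done
def snap(name,fn):
    f=grab_frame(name); pickle.dump(f,open('pics/'+fn+'.pkl','wb'))
    cv2.imwrite('pics/'+fn+'.png',cv2.cvtColor(f['pixels'],cv2.COLOR_RGB2BGR)); return f
def load(fn): return pickle.load(open('pics/'+fn+'.pkl','rb'))
def ray(f,u,v):
    d=np.linalg.inv(f['K'])@np.array([u,v,1.]); return np.array(f['xyz']),R.from_quat(f['orientation']).as_matrix()@d
def onz(f,u,v,z):
    o,d=ray(f,u,v); return o+d*(z-o[2])/d[2]
def proj(f,p):
    c=R.from_quat(f['orientation']).as_matrix().T@(np.array(p)-np.array(f['xyz'])); q=np.array(f['K'])@c; return q[:2]/q[2]
E
python3 - <<'E'
from h import *
for n in ['side','top','wrist']:
    f=snap(n,n+'0'); print(n,f['K'].tolist() if hasattr(f['K'],'tolist') else f['K'],f['xyz'],f['orientation'])
print(read_state())
E
```

```text
side [[397.9023188613136, 0.0, 277.8869310127882], [0.0, 397.9023188613136, 218.22010872339837], [0.0, 0.0, 1.0]] [ 0.50991039 -0.72275398  0.61779742] [ 0.9111459  -0.01806038  0.01782079 -0.41130207]
top [[459.67564289705797, 0.0, 280.4668962667776], [0.0, 459.67564289705797, 212.74115354646156], [0.0, 0.0, 1.0]] [ 0.43152965 -0.07913375  0.97187148] [-0.69852628  0.7116905  -0.0490344   0.05615423]
wrist [[353.38732711867385, 0.0, 286.733075281929], [0.0, 353.38732711867385, 210.68420032199515], [0.0, 0.0, 1.0]] [ 0.3423972  -0.55575503  0.3715401 ] [ 0.83793449 -0.52813649 -0.07417778  0.11591078]
{'time': 0.15, 'q': array([ 1.05982743,  0.53702857, -0.00441392,  1.53862796,  0.00259788,
        1.0673044 , -0.07118967]), 'joint_vel': array([ 1.15330115e-04, -3.36696879e-03, -3.56263762e-05, -8.63877655e-04,
       -1.21319411e-03,  2.72083184e-04,  1.67383969e-03]), 'joint_efforts': array([ 1.85489705e-03, -5.83785188e+01,  1.04994077e+00, -2.59350890e+01,
        1.24838547e-02,  6.45306529e-03, -2.45709356e-05]), 'position': array([ 0.27943335, -0.58633516,  0.23059808]), 'eef_rot': array([-0.15612182,  0.69014852, -0.68922947,  0.15583236]), 'contact_force': array([ 0.25806115,  0.69636981, -0.85199992]), 'ft_torque': array([-0.0027003 , -0.02122073, -0.00813177]), 'width': 0.08544605532238532}
```

View pics/side0.png

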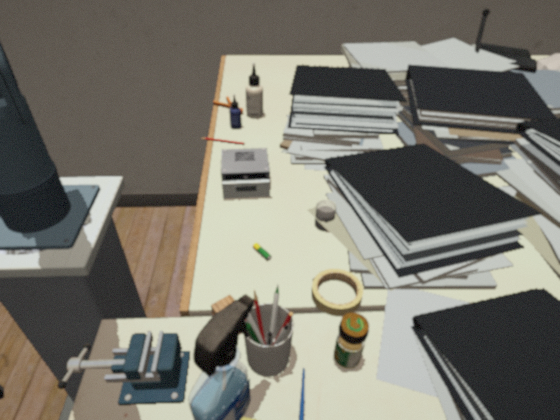

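View pics/top0.png

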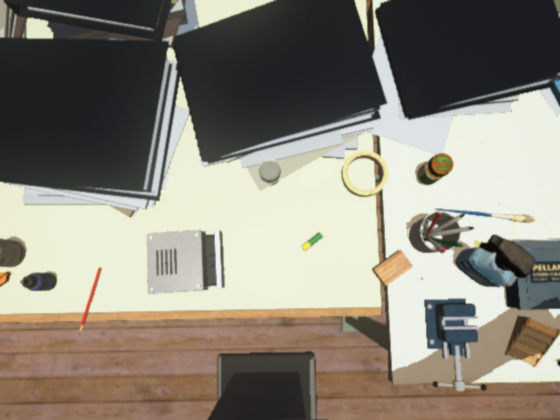

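View pics/wrist0.png

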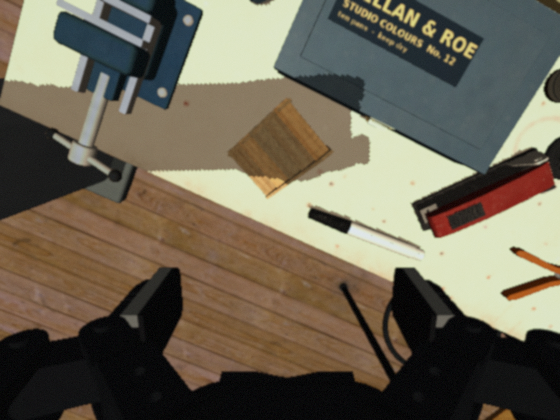

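```bash
python3 - <<'E'
from h import *
t=load('top0')
print(proj(t,[.28,-.587,.231]),proj(t,[0,0,0]))
for nm,p in dict(caseTL=(148,233),caseBL=(148,293),caseTR=(203,231),caseBR=(204,292)).items(): print(nm,onz(t,*p,.058))
for nm,p in dict(fTL=(216,231),fTR=(221,231),fBL=(216,288),fBR=(222,288)).items(): print(nm,onz(t,*p,.052))
print('bat',onz(t,304,247,.0075),onz(t,321,236,.0075))
for z,p in ((.0125,(365,173)),(.06,(270,168)),(.024,(393,268))): print(onz(t,*p,z))
im=cv2.cvtColor(t['pixels'],cv2.COLOR_RGB2BGR)
a=cv2.resize(im[210:310,130:240],None,fx=5,fy=5,interpolation=cv2.INTER_CUBIC); cv2.imwrite('pics/c1.png',a)
a=cv2.resize(im[220:265,285:340],None,fx=10,fy=10,interpolation=cv2.INTER_CUBIC); cv2.imwrite('pics/c2.png',a)
s=load('side0')
im=cv2.cvtColor(s['pixels'],cv2.COLOR_RGB2BGR)
a=cv2.resize(im[140:270,200:350],None,fx=5,fy=4.5,interpolation=cv2.INTER_CUBIC); cv2.imwrite('pics/c3.png',a)
E
```

```text
[618.45322935 375.47525926] [249.57732013 505.78405369]
caseTL [0.53284387 0.19500874 0.058     ]
caseBL [0.41429959 0.19204192 0.058     ]
caseTR [0.53476793 0.08462465 0.058     ]
caseBR [0.4143003  0.08178917 0.058     ]
fTL [0.53494528 0.05945845 0.052     ]
fTR [0.53475288 0.04937017 0.052     ]
fBL [0.42157143 0.05911769 0.052     ]
fBR [0.42136147 0.04723206 0.052     ]
bat [ 0.502692   -0.11873771  0.0075    ] [ 0.52515554 -0.15505883  0.0075    ]
[ 0.65773685 -0.25260484  0.0125    ]
[ 0.66092726 -0.05148259  0.06      ]
[ 0.45519993 -0.29863889  0.024     ]
```

View pics/c1.png

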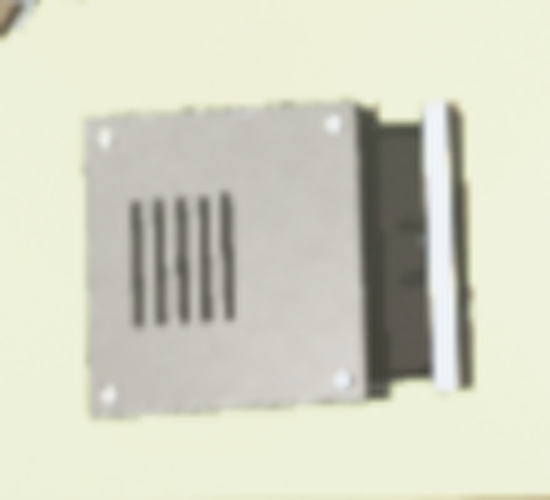

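View pics/c2.png

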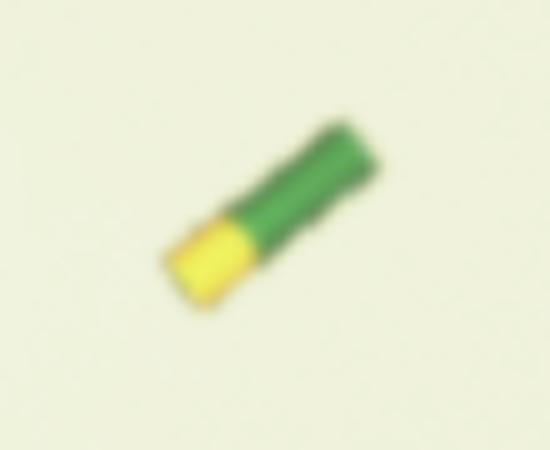

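View pics/c3.png

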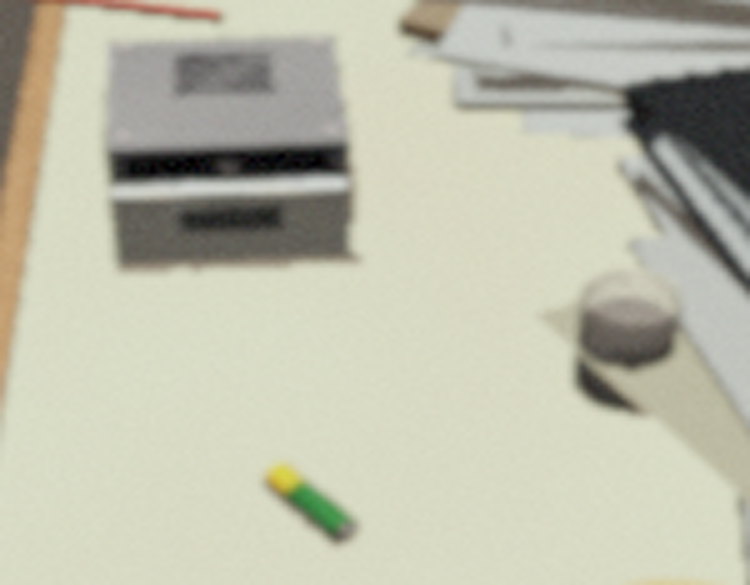

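```bash
cat > fit.py <<'E'
from h import *
from scipy.optimize import least_squares
t,s=load('top0'),load('side0')
L,W,H=.055,.06,.058
# case y axis ~ -world x ; +y side = toward robot (image bottom in top)
T=[((L,-W,H),(147,233.6)),((-L,-W,H),(201,230.6)),((-L,W,H),(203.4,289.6)),((L,W,H),(148.4,293.2)),
((-.069,-.058,.052),(214.8,230.4)),((-.079,-.058,.052),(220,230.4)),((-.069,.058,.052),(218,288)),((-.079,.058,.052),(222,287.6))]
S=[((L,W,H),(222.4,149.3)),((-L,W,H),(222,173.3)),((-L,-W,H),(269,172.7)),((L,-W,H),(266.6,148.9)),
((-.079,.058,.052),(222.6,183.3)),((-.079,-.058,.052),(270,181.6)),((-.079,.058,.004),(224,199.6)),((-.079,-.058,.004),(270,197.3))]
def pose(v,p):
    c,s_=np.cos(v[2]),np.sin(v[2]); return [v[0]+c*p[0]-s_*p[1],v[1]+s_*p[0]+c*p[1],p[2]]
def res(v,sets): return np.concatenate([proj(f,pose(v,p))-np.array(u) for f,l in sets for p,u in l])
for sets in ([(t,T)],[(s,S)],[(t,T),(s,S)]):
    r=least_squares(res,[.474,.138,1.57],args=(sets,)); print(r.x, np.degrees(r.x[2])); print(np.round(r.fun.reshape(-1,2),1).tolist())
def bres(v,sets): return np.concatenate([proj(f,[v[0]+k*.025*np.cos(v[2]),v[1]+k*.025*np.sin(v[2]),.0075])-np.array(u) for f,l in sets for k,u in l])
# battery end-cap centres
TB=[(1,(285+18.5,220+28.6)),(-1,(285+35.9,220+14.3))]
SB=[(1,(200+281/5,140+478/4.5)),(-1,(200+343/5,140+526/4.5))]
for sets in ([(t,TB)],[(s,SB)],[(t,TB),(s,SB)]):
    r=least_squares(bres,[.514,-.137,2.1],args=(sets,)); print('bat',r.x,np.degrees(r.x[2]),np.round(r.fun,1))
E
python3 fit.py
```

```text
[0.47526657 0.1339361  1.61800676] 92.70495860401779
[[2.6, -0.5], [3.4, -1.1], [3.5, 0.5], [2.6, 0.6], [-2.9, -0.1], [-3.2, -0.4], [-3.6, 0.5], [-2.6, 0.6]]
[0.47780371 0.13128032 1.60949284] 92.21714666859458
[[-0.5, 1.2], [-1.0, 1.5], [1.5, 0.3], [0.9, 0.2], [-0.8, -0.7], [0.4, -0.7], [-0.7, -1.2], [0.3, -0.8]]
[0.47617611 0.13349138 1.61593558] 92.5862884347696
[[2.9, -1.0], [3.7, -1.5], [3.6, 0.1], [2.8, 0.0], [-2.6, -0.5], [-2.9, -0.8], [-3.4, 0.1], [-2.4, 0.2], [-1.2, 0.9], [-1.5, 1.0], [0.9, -0.3], [0.1, -0.3], [-1.2, -1.1], [-0.1, -1.4], [-1.1, -1.7], [-0.2, -1.4]]
bat [ 0.51406365 -0.13628848  2.23764242] 128.2074668993784 [-0.4  0.4  0.5 -0.4]
bat [ 0.51547417 -0.13651611  2.18704558] 125.30848131984644 [-0.8 -1.6  0.8  1.4]
bat [ 0.5147577  -0.13637722  2.21652064] 126.99727767465828 [-0.6 -0.2  0.6 -0.5 -1.4 -1.4  0.7  1.2]
```

```bash
sed -i 's/(-\.079,/(-.089,/g; s/(-\.069,/(-.079,/g' fit.py; python3 fit.py; python3 - <<'E'
from h import *
s=read_state(); r=R.from_quat(s['eef_rot']); print(r.as_matrix().round(3))
E
```

```text
[0.47510171 0.13890298 1.6170423 ] 92.64969907151108
[[0.2, -0.4], [1.0, -1.0], [0.9, 0.6], [0.1, 0.7], [-0.4, -0.2], [-0.6, -0.6], [-1.1, 0.4], [-0.0, 0.4]]
[0.47758264 0.13691212 1.60977357] 92.23323143140706
[[-0.5, 0.1], [-0.9, 0.1], [1.3, -1.0], [0.7, -0.9], [-0.8, 0.4], [0.5, 0.3], [-0.7, -0.1], [0.4, 0.3]]
[0.47599703 0.13857733 1.61528542] 92.54903740953395
[[0.4, -0.9], [1.2, -1.4], [1.0, 0.2], [0.2, 0.1], [-0.2, -0.6], [-0.4, -0.9], [-1.0, -0.0], [0.1, 0.1], [-1.2, -0.2], [-1.4, -0.2], [0.8, -1.5], [0.0, -1.3], [-1.2, 0.1], [0.0, -0.2], [-1.1, -0.4], [-0.1, -0.2]]
bat [ 0.51406365 -0.13628848  2.23764242] 128.2074668993784 [-0.4  0.4  0.5 -0.4]
bat [ 0.51547417 -0.13651611  2.18704558] 125.30848131984644 [-0.8 -1.6  0.8  1.4]
bat [ 0.5147577  -0.13637722  2.21652064] 126.99727767465828 [-0.6 -0.2  0.6 -0.5 -1.4 -1.4  0.7  1.2]
[[-0.903 -0.001  0.43 ]
 [-0.43   0.001 -0.903]
 [ 0.    -1.    -0.001]]
```

```bash
cat >> h.py <<'E'
CX,CY,CYAW=.476,.1385,np.radians(92.5)
def case(x,y=0):
    c,s=np.cos(CYAW),np.sin(CYAW); return np.array([CX+c*x-s*y,CY+s*x+c*y])
def tocase(p):
    c,s=np.cos(CYAW),np.sin(CYAW); d=np.array(p[:2])-[CX,CY]; return np.array([c*d[0]+s*d[1],-s*d[0]+c*d[1]])*1000
def go(x,y,z,yawdeg):
    s=read_state(); r=R.from_quat(s['eef_rot'])
    a=np.radians(yawdeg); X=np.array([np.cos(a),np.sin(a),0]);Y=np.array([0,0,-1.]);Z=np.cross(X,Y)
    M=R.from_matrix(np.array([X,Y,Z]).T)
    print('shift mm',(r.inv().apply(np.array([x,y,z])-s['position'])*1000).round(1),'rot',np.degrees((r.inv()*M).as_rotvec()).round(2))
E
python3 - <<'E'
from h import *
p=case(-.135);print(p);go(p[0],p[1],.12,-87.5)
E
```

```text
[0.48188862 0.00362849]
shift mm [-436.6  111.2 -445.3] rot [ 7.000e-02 -6.701e+01 -4.000e-02]
```

Call:
{"api": "drive_tool", "payload": {
  "motion": [
    [0,[-436.6,111,-445.3],[0,-67,0]],
    [0,[-436.6,111,-445.3],[0,-67,0]],
    [0,[-436.6,111,-445.3],[0,-67,0]],
    [0,[-436.6,111,-445.3],[0,-67,0]],
    [0,[-436.6,111,-445.3],[0,-67,0]],
    [0,[-436.6,111,-445.3],[0,-67,0]],
    [0,[-436.6,111,-445.3],[0,-67,0]],
    [0,[-436.6,111,-445.3],[0,-67,0]],
    [0,[-436.6,111,-445.3],[0,-67,0]],
    [0,[-436.6,111,-445.3],[0,-67,0]],
    [0,[-436.6,111,-445.3],[0,-67,0]],
    [0,[-436.6,111,-445.3],[0,-67,0]]
  ]
}}

```text
time: 1.65
position: [0.4819, 0.0033, 0.12]
eef_rot: [0.511, -0.489, 0.489, -0.511]
contact_force: [0.1, -0.7, -1.0]
width: -0.0002
```

```bash
python3 - <<'E'
from h import *
s=read_state();print(s['contact_force'],s['position'],tocase(s['position']))
p=case(-.115);go(p[0],p[1],.026,-87.5)
snap('side','side1');snap('wrist','wrist1')
s=read_state();print(s['contact_force'])
E
```

```text
[ 0.07021935 -0.74011212 -1.00013521] [0.48190071 0.0032713  0.12002236] [-1.35357380e+02  3.50412713e-03]
shift mm [-20.4  94.    0.1] rot [0.05 0.07 0.01]
[ 0.82715071 -0.85080741  0.10226147]
```

View pics/side1.png

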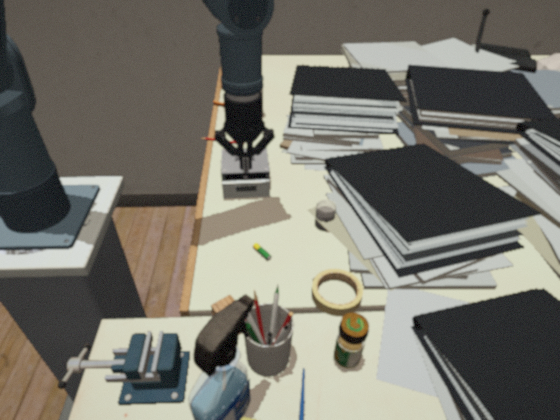

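View pics/wrist1.png

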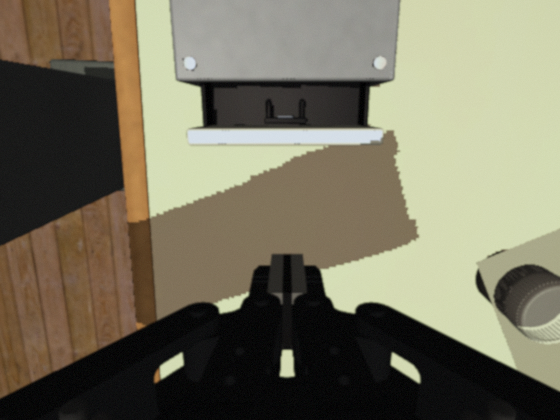

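Call:
{"api": "drive_tool", "payload": {
  "motion": [
    [0,[0,50,0],[0,0,0]],
    [0,[-10,94,0],[0,0,0]],
    [0,[-20,94,0],[0,0,0]],
    [0,[-22,94,0],[0,0,0]],
    [0,[-24,94,0],[0,0,0]],
    [0,[-24,94,0],[0,0,0]]
  ]
}}

```text
time: 2.5
position: [0.4821, 0.0268, 0.0275]
eef_rot: [-0.51, 0.489, -0.49, 0.511]
contact_force: [-0.1, -0.2, -0.5]
width: 0.0001
```

```bash
python3 - <<'E'
from h import *
s=read_state();print(s['contact_force'],s['ft_torque'],s['position'],tocase(s['position']))
E
```

```text
[-0.10212255 -0.21378173 -0.51387733] [-0.03010126 -0.02863655 -0.04740322] [0.48211103 0.02679401 0.02754639] [-111.86622646   -1.23267152]
```

Call:
{"api": "drive_tool", "payload": {
  "motion": [
    [0,[-2,0,0],[0,0,0]],
    [0,[-4,0,0],[0,0,0]],
    [0,[-6,0,0],[0,0,0]],
    [0,[-8,0,0],[0,0,0]],
    [0,[-9,0,0],[0,0,0]],
    [0,[-9,0,0],[0,0,0]]
  ]
}}

```text
time: 3.25
position: [0.4807, 0.0361, 0.0262]
eef_rot: [0.511, -0.489, 0.489, -0.511]
contact_force: [0.4, 1.2, -0.0]
width: 0.0
```

Call:
{"api": "drive_tool", "payload": {
  "motion": [
    [0,[-0.7,0,0],[0,0,0]],
    [0,[-1.4,0,0],[0,0,0]],
    [0,[-2,0,0],[0,0,0]],
    [0,[-2,0,0],[0,0,0]]
  ]
}}

```text
time: 3.75
position: [0.4806, 0.0381, 0.0263]
eef_rot: [0.511, -0.489, 0.489, -0.511]
contact_force: [-0.0, 0.5, 0.5]
width: -0.0001
```

Call:
{"api": "drive_tool", "payload": {
  "motion": [
    [0,[-0.7,0,0],[0,0,0]],
    [0,[-1.4,0,0],[0,0,0]],
    [0,[-2,0,0],[0,0,0]],
    [0,[-2,0,0],[0,0,0]]
  ]
}}

```text
time: 4.25
position: [0.4806, 0.0402, 0.0263]
eef_rot: [-0.511, 0.489, -0.489, 0.511]
contact_force: [0.2, -0.6, -0.2]
width: 0.0002
```

Call:
{"api": "drive_tool", "payload": {
  "motion": [
    [0,[-0.7,0,0],[0,0,0]],
    [0,[-1.4,0,0],[0,0,0]],
    [0,[-2,0,0],[0,0,0]],
    [0,[-2,0,0],[0,0,0]]
  ]
}}

```text
time: 4.75
position: [0.4805, 0.0413, 0.0263]
eef_rot: [0.511, -0.489, 0.489, -0.51]
contact_force: [0.3, -3.9, 0.6]
width: -0.0001
```

Call:
{"api": "drive_tool", "payload": {
  "motion": [
    [0,[-0.5,0,0],[0,0,0]],
    [0,[-1,0,0],[0,0,0]],
    [0,[-1.5,0,0],[0,0,0]],
    [0,[-2,0,0],[0,0,0]],
    [0,[-2,0,0],[0,0,0]]
  ]
}}

```text
time: 5.38
position: [0.4804, 0.0441, 0.0263]
eef_rot: [0.511, -0.489, 0.489, -0.511]
contact_force: [0.8, -3.4, 0.4]
width: 0.0001
```

Call:
{"api": "drive_tool", "payload": {
  "motion": [
    [0,[-0.4,0,0],[0,0,0]],
    [0,[-0.8,0,0],[0,0,0]],
    [0,[-1,0,0],[0,0,0]],
    [0,[-1,0,0],[0,0,0]]
  ]
}}

```text
time: 5.88
position: [0.4803, 0.0451, 0.0263]
eef_rot: [0.511, -0.489, 0.489, -0.511]
contact_force: [1.3, -5.2, 0.1]
width: 0.0001
```

Call:
{"api": "drive_tool", "payload": {
  "motion": [
    [0,[-0.3,0,0],[0,0,0]],
    [0,[-0.6,0,0],[0,0,0]],
    [0,[-0.8,0,0],[0,0,0]],
    [0,[-0.8,0,0],[0,0,0]]
  ]
}}

```text
time: 6.38
position: [0.4803, 0.0459, 0.0263]
eef_rot: [0.511, -0.489, 0.489, -0.511]
contact_force: [0.4, -4.1, 0.7]
width: 0.0002
```

Call:
{"api": "drive_tool", "payload": {
  "motion": [
    [0,[-0.3,0,0],[0,0,0]],
    [0,[-0.6,0,0],[0,0,0]],
    [0,[-0.8,0,0],[0,0,0]],
    [0,[-0.8,0,0],[0,0,0]]
  ]
}}

```text
time: 6.88
position: [0.4803, 0.0467, 0.0263]
eef_rot: [0.511, -0.489, 0.489, -0.511]
contact_force: [1.5, -4.8, -0.2]
width: -0.0001
```

Call:
{"api": "drive_tool", "payload": {
  "motion": [
    [0,[-0.4,0,0],[0,0,0]],
    [0,[-0.7,0,0],[0,0,0]],
    [0,[-0.7,0,0],[0,0,0]]
  ]
}}

```text
time: 7.25
position: [0.4802, 0.0474, 0.0263]
eef_rot: [-0.511, 0.489, -0.489, 0.511]
contact_force: [0.3, -4.6, 0.2]
width: -0.0
```

Call:
{"api": "drive_tool", "payload": {
  "motion": [
    [0,[-0.4,0,0],[0,0,0]],
    [0,[-0.7,0,0],[0,0,0]],
    [0,[-0.7,0,0],[0,0,0]]
  ]
}}

```text
time: 7.62
position: [0.4802, 0.0481, 0.0263]
eef_rot: [0.511, -0.489, 0.489, -0.511]
contact_force: [0.6, -4.7, 0.2]
width: -0.0001
```

Call:
{"api": "drive_tool", "payload": {
  "motion": [
    [0,[-0.4,0,0],[0,0,0]],
    [0,[-0.7,0,0],[0,0,0]],
    [0,[-0.7,0,0],[0,0,0]]
  ]
}}

```text
time: 8.0
position: [0.4802, 0.0488, 0.0263]
eef_rot: [-0.511, 0.489, -0.489, 0.511]
contact_force: [1.3, -4.4, 1.5]
width: -0.0001
```

Call:
{"api": "drive_tool", "payload": {
  "motion": [
    [0,[-0.4,0,0],[0,0,0]],
    [0,[-0.7,0,0],[0,0,0]],
    [0,[-0.7,0,0],[0,0,0]]
  ]
}}

```text
time: 8.38
position: [0.4801, 0.0495, 0.0263]
eef_rot: [-0.511, 0.489, -0.489, 0.511]
contact_force: [-0.7, -4.6, 0.4]
width: -0.0002
```

Call:
{"api": "drive_tool", "payload": {
  "motion": [
    [0,[-0.4,0,0],[0,0,0]],
    [0,[-0.7,0,0],[0,0,0]],
    [0,[-0.7,0,0],[0,0,0]]
  ]
}}

```text
time: 8.75
position: [0.4801, 0.0502, 0.0263]
eef_rot: [0.511, -0.489, 0.489, -0.511]
contact_force: [0.9, -5.0, -0.2]
width: 0.0
```

Call:
{"api": "drive_tool", "payload": {
  "motion": [
    [0,[-0.4,0,0],[0,0,0]],
    [0,[-0.7,0,0],[0,0,0]],
    [0,[-0.7,0,0],[0,0,0]]
  ]
}}

```text
time: 9.12
position: [0.4801, 0.0509, 0.0263]
eef_rot: [-0.511, 0.489, -0.489, 0.511]
contact_force: [0.7, -4.8, 1.0]
width: -0.0003
```

Call:
{"api": "drive_tool", "payload": {
  "motion": [
    [0,[-0.4,0,0],[0,0,0]],
    [0,[-0.7,0,0],[0,0,0]],
    [0,[-0.7,0,0],[0,0,0]]
  ]
}}

```text
time: 9.5
position: [0.48, 0.0516, 0.0263]
eef_rot: [0.511, -0.489, 0.489, -0.511]
contact_force: [1.5, -4.7, 0.1]
width: -0.0003
```

Call:
{"api": "drive_tool", "payload": {
  "motion": [
    [0,[-0.4,0,0],[0,0,0]],
    [0,[-0.7,0,0],[0,0,0]],
    [0,[-0.7,0,0],[0,0,0]]
  ]
}}

```text
time: 9.88
position: [0.48, 0.0523, 0.0263]
eef_rot: [0.511, -0.489, 0.489, -0.511]
contact_force: [-0.4, -5.1, -0.3]
width: -0.0001
```

Call:
{"api": "drive_tool", "payload": {
  "motion": [
    [0,[-0.4,0,0],[0,0,0]],
    [0,[-0.7,0,0],[0,0,0]],
    [0,[-0.7,0,0],[0,0,0]]
  ]
}}

```text
time: 10.25
position: [0.48, 0.053, 0.0263]
eef_rot: [0.511, -0.489, 0.489, -0.511]
contact_force: [-0.3, -4.2, -0.2]
width: 0.0001
```

Call:
{"api": "drive_tool", "payload": {
  "motion": [
    [0,[-0.4,0,0],[0,0,0]],
    [0,[-0.7,0,0],[0,0,0]],
    [0,[-0.7,0,0],[0,0,0]]
  ]
}}

```text
time: 10.62
position: [0.48, 0.0537, 0.0263]
eef_rot: [0.511, -0.489, 0.489, -0.511]
contact_force: [1.0, -4.9, 1.1]
width: -0.0001
```

Call:
{"api": "drive_tool", "payload": {
  "motion": [
    [0,[-0.4,0,0],[0,0,0]],
    [0,[-0.7,0,0],[0,0,0]],
    [0,[-0.7,0,0],[0,0,0]]
  ]
}}

```text
time: 11.0
position: [0.4799, 0.0544, 0.0263]
eef_rot: [-0.511, 0.489, -0.489, 0.511]
contact_force: [-0.3, -5.0, -0.6]
width: -0.0002
```

Call:
{"api": "drive_tool", "payload": {
  "motion": [
    [0,[-0.4,0,0],[0,0,0]],
    [0,[-0.7,0,0],[0,0,0]],
    [0,[-0.7,0,0],[0,0,0]]
  ]
}}

```text
time: 11.38
position: [0.4799, 0.055, 0.0263]
eef_rot: [0.511, -0.489, 0.489, -0.511]
contact_force: [-0.0, -4.4, 0.4]
width: -0.0001
```

Call:
{"api": "drive_tool", "payload": {
  "motion": [
    [0,[-0.4,0,0],[0,0,0]],
    [0,[-0.7,0,0],[0,0,0]],
    [0,[-0.7,0,0],[0,0,0]]
  ]
}}

```text
time: 11.75
position: [0.4799, 0.0555, 0.0263]
eef_rot: [0.511, -0.489, 0.489, -0.511]
contact_force: [0.2, -4.6, -0.0]
width: -0.0003
```

Call:
{"api": "drive_tool", "payload": {
  "motion": [
    [0,[-0.3,0,0],[0,0,0]],
    [0,[-0.5,0,0],[0,0,0]],
    [0,[-0.5,0,0],[0,0,0]]
  ]
}}

```text
time: 12.12
position: [0.4799, 0.056, 0.0263]
eef_rot: [0.511, -0.489, 0.489, -0.511]
contact_force: [0.9, -5.4, 0.0]
width: 0.0
```

Call:
{"api": "drive_tool", "payload": {
  "motion": [
    [0,[-0.3,0,0],[0,0,0]],
    [0,[-0.5,0,0],[0,0,0]],
    [0,[-0.5,0,0],[0,0,0]]
  ]
}}

```text
time: 12.5
position: [0.4799, 0.0565, 0.0263]
eef_rot: [0.511, -0.489, 0.489, -0.511]
contact_force: [1.1, -5.1, 0.4]
width: 0.0001
```

Call:
{"api": "drive_tool", "payload": {
  "motion": [
    [0,[-0.3,0,0],[0,0,0]],
    [0,[-0.6,0,0],[0,0,0]],
    [0,[-0.6,0,0],[0,0,0]]
  ]
}}

```text
time: 12.88
position: [0.4798, 0.0571, 0.0263]
eef_rot: [0.511, -0.489, 0.489, -0.511]
contact_force: [0.1, -5.6, 0.4]
width: 0.0002
```

Call:
{"api": "drive_tool", "payload": {
  "motion": [
    [0,[-0.3,0,0],[0,0,0]],
    [0,[-0.5,0,0],[0,0,0]],
    [0,[-0.5,0,0],[0,0,0]]
  ]
}}

```text
time: 13.25
position: [0.4798, 0.0576, 0.0263]
eef_rot: [0.511, -0.489, 0.489, -0.511]
contact_force: [0.4, -5.3, 0.4]
width: 0.0001
```

Call:
{"api": "drive_tool", "payload": {
  "motion": [
    [0,[-0.3,0,0],[0,0,0]],
    [0,[-0.6,0,0],[0,0,0]],
    [0,[-0.6,0,0],[0,0,0]]
  ]
}}

```text
time: 13.62
position: [0.4798, 0.058, 0.0263]
eef_rot: [0.511, -0.489, 0.489, -0.51]
contact_force: [0.0, -6.4, 0.5]
width: 0.0001
```

Call:
{"api": "drive_tool", "payload": {
  "motion": [
    [0,[-0.2,0,0],[0,0,0]],
    [0,[-0.4,0,0],[0,0,0]],
    [0,[-0.4,0,0],[0,0,0]]
  ]
}}

```text
time: 14.0
position: [0.4797, 0.0582, 0.0263]
eef_rot: [0.511, -0.489, 0.489, -0.51]
contact_force: [0.1, -6.0, 1.5]
width: 0.0001
```

Call:
{"api": "drive_tool", "payload": {
  "motion": [
    [0,[-0.2,0,0],[0,0,0]],
    [0,[-0.4,0,0],[0,0,0]],
    [0,[-0.4,0,0],[0,0,0]]
  ]
}}

```text
time: 14.38
position: [0.4797, 0.0584, 0.0263]
eef_rot: [0.511, -0.489, 0.489, -0.51]
contact_force: [0.9, -7.3, 1.1]
width: 0.0005
```

Call:
{"api": "drive_tool", "payload": {
  "motion": [
    [0,[-0.2,0,0],[0,0,0]],
    [0,[-0.4,0,0],[0,0,0]],
    [0,[-0.4,0,0],[0,0,0]]
  ]
}}

```text
time: 14.75
position: [0.4798, 0.0587, 0.0263]
eef_rot: [0.511, -0.489, 0.489, -0.51]
contact_force: [-0.6, -6.9, 0.7]
width: -0.0001
```

Call:
{"api": "drive_tool", "payload": {
  "motion": [
    [0,[-0.2,0,0],[0,0,0]],
    [0,[-0.4,0,0],[0,0,0]],
    [0,[-0.4,0,0],[0,0,0]]
  ]
}}

```text
time: 15.12
position: [0.4797, 0.0588, 0.0263]
eef_rot: [0.511, -0.489, 0.49, -0.51]
contact_force: [1.0, -7.5, 0.5]
width: 0.0001
```

Call:
{"api": "drive_tool", "payload": {
  "motion": [
    [0,[-0.2,0,0],[0,0,0]],
    [0,[-0.4,0,0],[0,0,0]],
    [0,[-0.4,0,0],[0,0,0]]
  ]
}}

```text
time: 15.5
position: [0.4797, 0.059, 0.0263]
eef_rot: [0.511, -0.489, 0.49, -0.51]
contact_force: [0.1, -8.6, 0.3]
width: 0.0002
```

Call:
{"api": "drive_tool", "payload": {
  "motion": [
    [0,[-0.2,0,0],[0,0,0]],
    [0,[-0.4,0,0],[0,0,0]],
    [0,[-0.4,0,0],[0,0,0]]
  ]
}}

```text
time: 15.88
position: [0.4797, 0.0592, 0.0263]
eef_rot: [0.511, -0.489, 0.49, -0.51]
contact_force: [1.3, -9.0, 1.8]
width: 0.0002
```

Call:
{"api": "drive_tool", "payload": {
  "motion": [
    [0,[-0.2,0,0],[0,0,0]],
    [0,[-0.4,0,0],[0,0,0]],
    [0,[-0.4,0,0],[0,0,0]]
  ]
}}

```text
time: 16.25
position: [0.4797, 0.0593, 0.0263]
eef_rot: [0.511, -0.489, 0.49, -0.51]
contact_force: [0.6, -9.9, 1.7]
width: -0.0002
```

Call:
{"api": "drive_tool", "payload": {
  "motion": [
    [0,[-0.2,0,0],[0,0,0]],
    [0,[-0.4,0,0],[0,0,0]],
    [0,[-0.4,0,0],[0,0,0]]
  ]
}}

```text
time: 16.62
position: [0.4797, 0.0595, 0.0263]
eef_rot: [0.511, -0.489, 0.49, -0.51]
contact_force: [-0.2, -11.0, 1.1]
width: -0.0001
```

Call:
{"api": "drive_tool", "payload": {
  "motion": [
    [0,[15,0,0],[0,0,0]],
    [0,[35,0,0],[0,0,0]],
    [0,[55,0,0],[0,0,0]],
    [0,[75,0,0],[0,0,0]],
    [0,[95,0,0],[0,0,0]],
    [0,[110,-30,0],[0,0,0]],
    [30,[110,-80,0],[0,0,0]],
    [30,[110,-80,0],[0,0,0]]
  ]
}}

```text
time: 17.62
position: [0.4876, -0.0476, 0.1095]
eef_rot: [-0.509, 0.487, -0.491, 0.513]
contact_force: [0.6, 0.2, -0.2]
width: 0.0261
```

```bash
python3 - <<'E'
from h import *
snap('top','top2');snap('wrist','wrist2')
s=read_state();print(s['position'],s['width'],s['q'])
t=load('top2')
im=cv2.cvtColor(t['pixels'],cv2.COLOR_RGB2BGR)
a=cv2.resize(im[200:320,130:350],None,fx=3.6,fy=3.6,interpolation=cv2.INTER_CUBIC); cv2.imwrite('pics/c4.png',a)
go(.5143,-.1363,.06,307.5)
E
```

```text
[ 0.48483962 -0.04770918  0.10656615] 0.02592397864995811 [ 0.34661129  0.48931455 -0.41982441  2.0361362   0.31027106  0.67483788
 -0.22967999]
shift mm [89.8 46.5 25.5] rot [-1.100e-01 -3.498e+01 -2.000e-02]
```

View pics/wrist2.png

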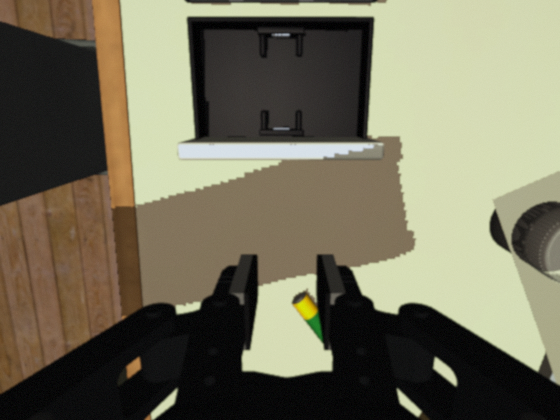

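View pics/c4.png

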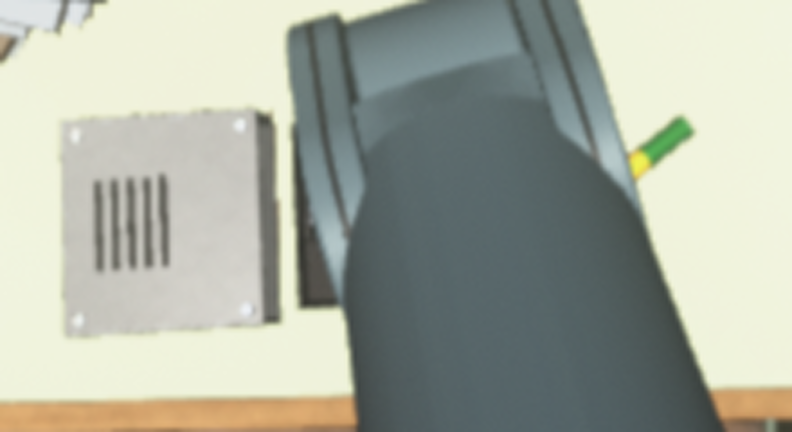

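Call:
{"api": "drive_tool", "payload": {
  "motion": [
    [45,[45,0,12],[0,-10,0]],
    [45,[89.8,20,25.5],[0,-20,0]],
    [45,[89.8,40,25.5],[0,-30,0]],
    [45,[89.8,46,25.5],[0,-35,0]],
    [45,[89.8,46,25.5],[0,-35,0]]
  ]
}}

```text
time: 18.35
position: [0.5126, -0.1359, 0.0585]
eef_rot: [-0.634, 0.314, -0.312, 0.634]
contact_force: [-0.2, 0.3, 1.6]
width: 0.0381
```

```bash
python3 - <<'E'
from h import *
snap('wrist','wrist3');snap('side','side3')
s=read_state();print(s['position'],s['width'],s['q'])
go(.5143,-.1363,.003,307.5)
w=load('wrist3'); print(proj(w,s['position']))
for p in ([.5143,-.1363,.0075],): print(proj(w,p))
im=cv2.cvtColor(load('side3')['pixels'],cv2.COLOR_RGB2BGR)
a=cv2.resize(im[130:290,190:350],None,fx=4,fy=3.6,interpolation=cv2.INTER_CUBIC); cv2.imwrite('pics/c5.png',a)
E
```

```text
[ 0.51346978 -0.13622905  0.05973393] 0.03844426413596697 [ 0.56386084  0.6525589  -0.50484509  1.93631793  0.48717157  0.67617944
  0.4111303 ]
shift mm [ 0.6 56.7  0.6] rot [ 0.01 -0.08 -0.07]
[285.46851306 278.61872002]
[286.97401591 238.48706504]
```

View pics/wrist3.png

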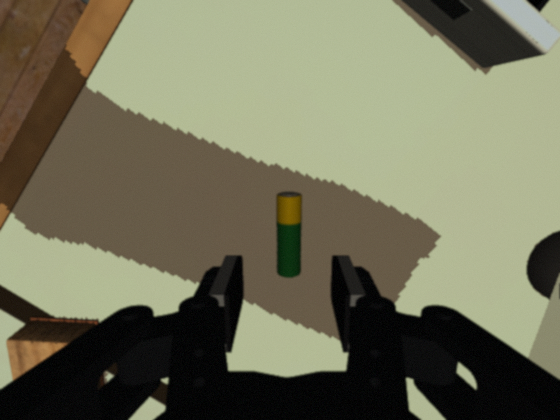

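View pics/c5.png

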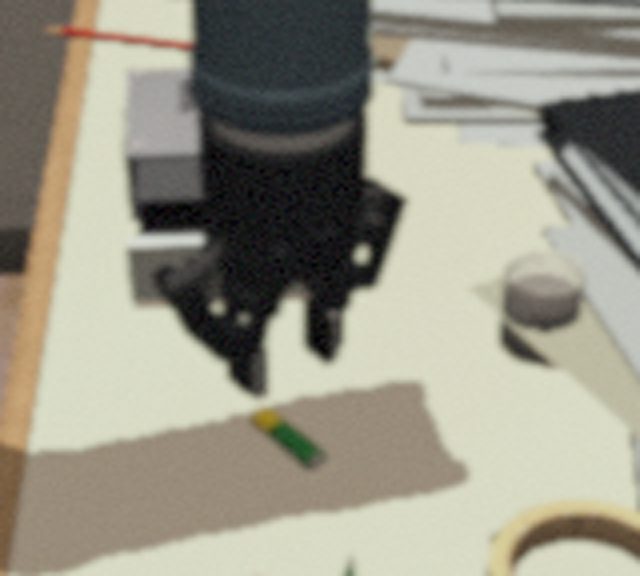

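```bash
python3 - <<'E'
from h import *
w=load('wrist3'); print(w['xyz'])
X=np.array([np.cos(np.radians(307.5)),np.sin(np.radians(307.5)),0])
for z in (.003,.0075,.012):
    a,b=onz(w,289,193,z),onz(w,289,276,z); print(z,a,b,(a+b)/2,np.linalg.norm(a-b))
E
```

```text
[ 0.47161821 -0.08051684  0.19979953]
0.003 [ 0.49944331 -0.11507564  0.003     ] [ 0.53106283 -0.15609377  0.003     ] [ 0.51525307 -0.13558471  0.003     ] 0.05179074724299732
0.0075 [ 0.49880706 -0.11428542  0.0075    ] [ 0.52970357 -0.15436564  0.0075    ] [ 0.51425532 -0.13432553  0.0075    ] 0.05060650478555667
0.012 [ 0.49817081 -0.1134952   0.012     ] [ 0.52834432 -0.1526375   0.012     ] [ 0.51325757 -0.13306635  0.012     ] 0.04942226232811606
```

Call:
{"api": "drive_tool", "payload": {
  "motion": [
    [45,[0,25,1.5],[0,0,0]],
    [45,[0,50,1.5],[0,0,0]],
    [45,[0,56,1.5],[0,0,0]],
    [45,[0,56,1.5],[0,0,0]],
    [10,[0,56,1.5],[0,0,0]],
    [10,[0,56,1.5],[0,0,0]],
    [10,[0,56,1.5],[0,0,0]],
    [10,[0,56,1.5],[0,0,0]]
  ],
  "grip_force": 25
}}

```text
time: 19.45
position: [0.5157, -0.1361, 0.0053]
eef_rot: [-0.634, 0.312, -0.313, 0.634]
contact_force: [-1.1, -0.3, 7.3]
width: 0.0135
```

Call:
{"api": "drive_tool", "payload": {
  "motion": [
    [5,[0,0,0],[0,0,0]],
    [5,[0,0,0],[0,0,0]],
    [5,[0,-25,0],[0,0,0]],
    [5,[0,-56,0],[0,0,0]],
    [5,[0,-76,0],[0,0,0]],
    [5,[0,-76,0],[0,0,0]]
  ]
}}

```text
time: 20.2
position: [0.516, -0.1364, 0.0816]
eef_rot: [-0.634, 0.312, -0.314, 0.634]
contact_force: [-0.0, -0.4, -1.0]
width: 0.0134
```

```bash
python3 - <<'E'
from h import *
snap('wrist','wrist4');snap('side','side4')
s=read_state();print(s['position'],s['width'],s['contact_force'])
im=cv2.cvtColor(load('side4')['pixels'],cv2.COLOR_RGB2BGR)
a=cv2.resize(im[130:290,190:350],None,fx=4,fy=3.6,interpolation=cv2.INTER_CUBIC); cv2.imwrite('pics/c6.png',a)
E
```

```text
[ 0.5145623  -0.13612188  0.07983054] 0.013914923577499164 [ 1.10134146  0.06870557 -0.63250153]
```

View pics/wrist4.png

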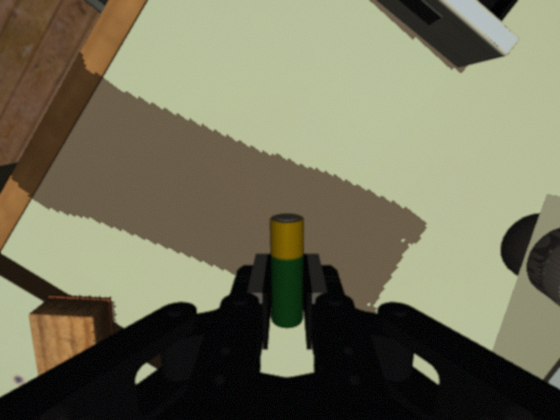

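View pics/c6.png

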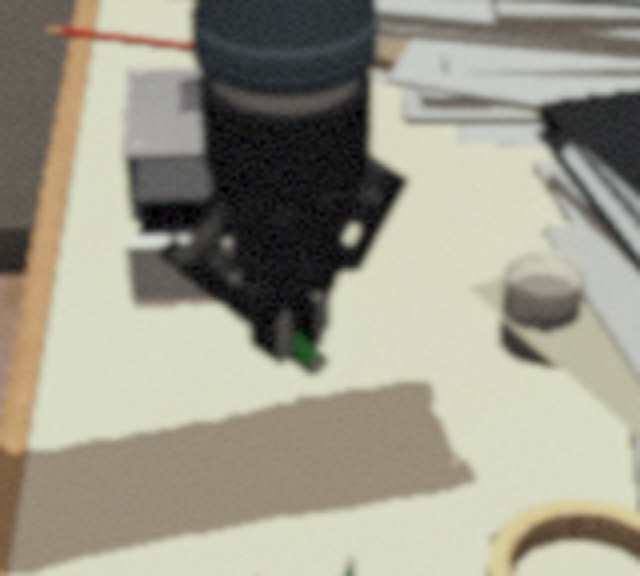

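```bash
python3 - <<'E'
from h import *
w=load('wrist4'); s=read_state(); print(s['position'],s['width'])
r=R.from_quat(s['eef_rot'])
for h in (-.002,.0,.003,.006,.009):
    z=s['position'][2]+h
    a,b=onz(w,287,217,z),onz(w,287,325,z); print(h,(r.inv().apply((a+b)/2-s['position'])*1000).round(1),np.linalg.norm(a-b))
print(s['eef_rot'])
# top-edge
wo=load('wrist2')
E
```

```text
[ 0.5145623  -0.13612188  0.07983054] 0.013914923577499164
-0.002 [1.8 2.  2.3] 0.052921165268628535
0.0 [ 0.9 -0.   2.3] 0.052189539089657185
0.003 [-0.6 -3.   2.2] 0.05109209982120017
0.006 [-2.1 -6.   2.2] 0.049994660552743195
0.009 [-3.5 -9.   2.2] 0.048897221284286224
[ 0.63422251 -0.31306222  0.31273754 -0.63399455]
```

```bash
python3 - <<'E'
from h import *
w=snap('wrist','wrist5'); s=read_state(); print(s['position'],s['width'])
print(load('wrist4')['xyz'],w['xyz'])
im=cv2.cvtColor(w['pixels'],cv2.COLOR_RGB2BGR)
cv2.imwrite('pics/c7.png',cv2.resize(im[190:350,210:370],None,fx=3.7,fy=3.7,interpolation=cv2.INTER_CUBIC))
p=case(-.104); go(p[0],p[1],.10,-87.5)
E
```

```text
[ 0.51424084 -0.13600421  0.07945542] 0.013452128325934709
[ 0.47429991 -0.08048175  0.22249777] [ 0.47329472 -0.08036803  0.22089396]
shift mm [-155.9  -20.5   77. ] rot [ 0.07 34.98 -0.04]
```

View pics/c7.png

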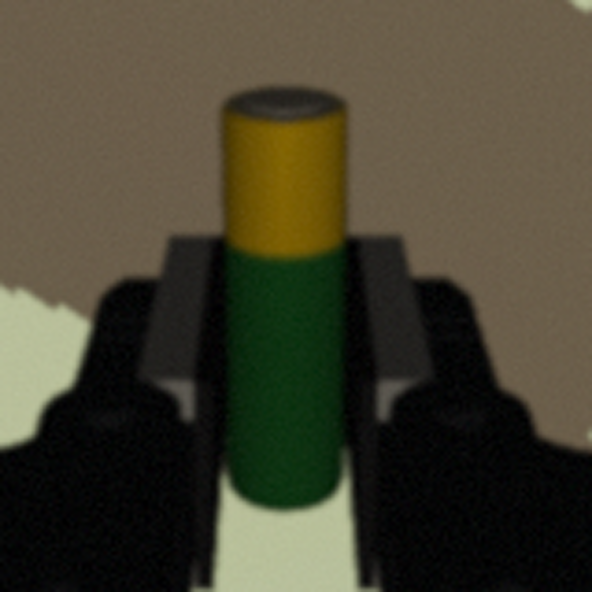

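```bash
python3 - <<'E'
from h import *
w=load('wrist5'); s=read_state(); r=R.from_quat(s['eef_rot']); P=s['position']
for h in (-.002,.0,.002,.004):
    a,b=onz(w,287,218,P[2]+h),onz(w,287,327.3,P[2]+h+.007)
    A,B=r.inv().apply(a-P)*1000,r.inv().apply(b-P)*1000; print(h,A.round(1),B.round(1),(A[0]+B[0])/2)
# cradle from wrist2 picture: commanded tcp then
w=load('wrist2')
# rear stop inner edge, front stop ; ribs
for nm,(u,v,z) in dict(rearL=(262,33,.018),rearR=(302,33,.018),frL=(264,112,.018),frR=(300,112,.018),plateL=(179,143,.052),plateR=(383,143,.052),pTopBackL=(193,143,.052)).items():
    print(nm,tocase(onz(w,u,v,z)).round(1))
im=cv2.cvtColor(w['pixels'],cv2.COLOR_RGB2BGR)
cv2.imwrite('pics/c8.png',cv2.resize(im[0:170,170:390],None,fx=3.5,fy=3.5,interpolation=cv2.INTER_CUBIC))
E
```

```text
-0.002 [-25.4   2.    1.4] [23.  -5.   1.4] -1.2058664446943759
0.0 [-26.    0.    1.4] [21.6 -7.   1.4] -2.1869273314160687
0.002 [-26.6  -2.    1.4] [20.3 -9.   1.4] -3.167988218137719
0.004 [-27.2  -4.    1.4] [ 18.9 -11.    1.4] -4.149049104859406
rearL [-71.9  11.9]
rearR [-71.8 -11.9]
frL [-117.1   11.4]
frR [-117.1  -11.2]
plateL [-133.5   56.4]
plateR [-133.4  -55.7]
pTopBackL [-133.5   48.7]
```

View pics/c8.png

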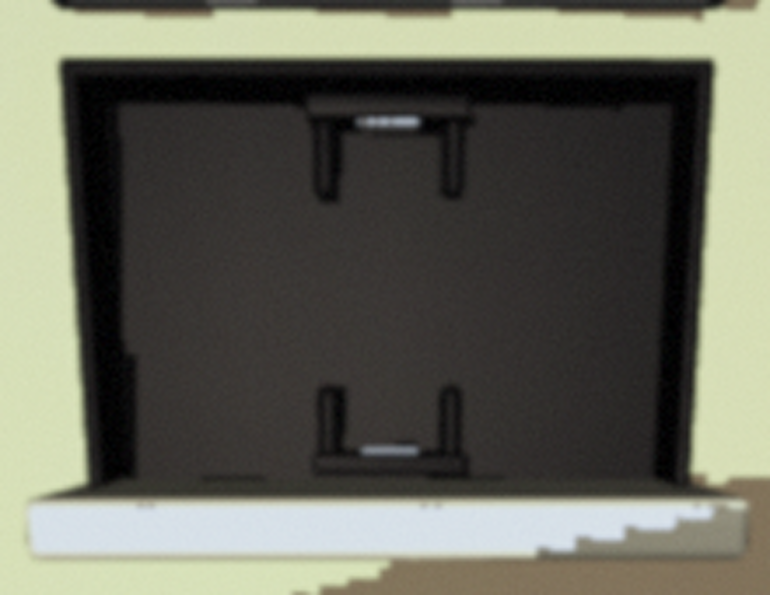

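```bash
python3 - <<'E'
from h import *
w=load('wrist2'); print(tocase(w['xyz']),w['xyz'])
for nm,(u,v,z) in dict(rear=(281.5,33.5,.022),front=(281.5,130,.022),plTopInner=(280,143,.052),plTopOuter=(280,158.5,.052),wl=(187.5,18,.03),wr=(373.5,18,.03),
 rib1=(263,55,.018),rib2=(299.5,55,.018),rib3=(265,111,.018),rib4=(298.5,111,.018)).items():
    print(nm,tocase(onz(w,u,v,z)).round(1))
E
```

```text
[-116.56231937   -1.92657578] [0.48300912 0.02213266 0.24889183]
rear [-72.9   0.3]
front [-128.     0.4]
plTopInner [-133.4    1. ]
plTopOuter [-141.9    1. ]
wl [-66.7  52.5]
wr [-66.5 -51.2]
rib1 [-84.   11.5]
rib2 [-83.9 -10.5]
rib3 [-116.5   10.8]
rib4 [-116.5  -10.3]
```

```bash
python3 - <<'E'
from h import *
p=case(-.1022,.0008); go(p[0],p[1],.08,-87.5)
E
```

```text
shift mm [-157.8   -0.5   77.4] rot [ 0.07 34.98 -0.04]
```

Call:
{"api": "drive_tool", "payload": {
  "motion": [
    [5,[-50,-10,25],[0,10,0]],
    [5,[-100,-10,50],[0,20,0]],
    [5,[-145,-5,70],[0,30,0]],
    [5,[-158,-0.5,77.5],[0,35,0]],
    [5,[-158,-0.5,77.5],[0,35,0]],
    [5,[-158,-0.5,77.5],[0,35,0]],
    [5,[-158,-0.5,77.5],[0,35,0]],
    [5,[-158,-0.5,77.5],[0,35,0]]
  ]
}}

```text
time: 21.35
position: [0.4805, 0.0356, 0.0808]
eef_rot: [0.51, -0.489, 0.489, -0.51]
contact_force: [0.5, -1.3, 0.4]
width: 0.0134
```

```bash
python3 - <<'E'
from h import *
w=snap('wrist','wrist6'); s=read_state(); print(s['position'],tocase(s['position']),s['width'],tocase(w['xyz']))
im=cv2.cvtColor(w['pixels'],cv2.COLOR_RGB2BGR)
cv2.imwrite('pics/c9.png',cv2.resize(im[140:350,180:390],None,fx=2.8,fy=2.8,interpolation=cv2.INTER_CUBIC))
E
```

```text
[0.48043554 0.03581534 0.08077272] [-1.02780402e+02  4.77186336e-02] 0.013288470552558803 [-33.00728341  -0.74716179]
```

View pics/c9.png

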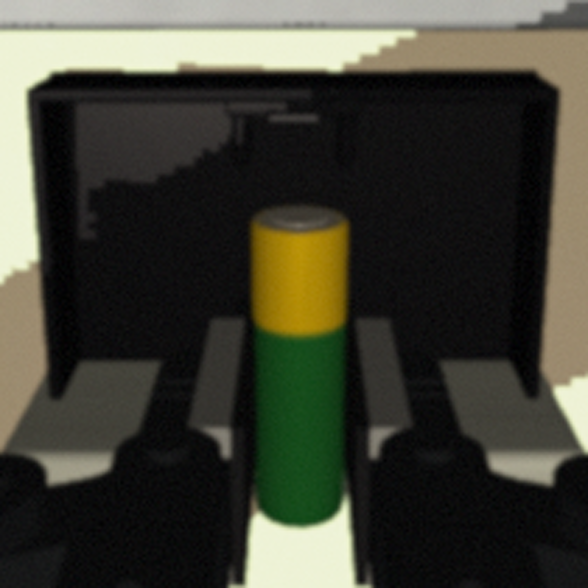

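View pics/wrist6.png

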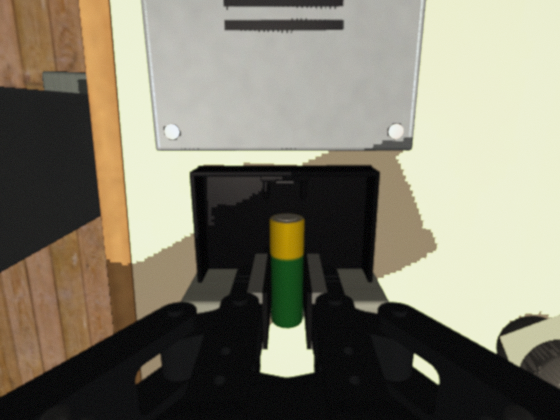

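```bash
python3 - <<'E'
from h import *
w=load('wrist6'); s=read_state(); P=s['position']
f=lambda u,v,z:tocase(onz(w,180+u/2.8,140+v/2.8,z)).round(1)
print('contact',f(269,118,.018),f(318,118,.018),'wall top rear',f(30,90,.03),f(557,92,.03))
print('ribs',f(238,130,.018),f(345,130,.018))
print('rearstop top edges',f(230,107,.022),f(258,107,.022))
for h in (-.002,0,.002,.004):
  print(h,'bat capctr',f(299,219,P[2]+h),f(252,230,P[2]+h),f(348,230,P[2]+h),'far',f(300,525,P[2]+h+.007))
im=cv2.cvtColor(w['pixels'],cv2.COLOR_RGB2BGR)
c=np.clip(im[155:230,185:385].astype(float)*2.5,0,255).astype(np.uint8)
cv2.imwrite('pics/c10.png',cv2.resize(c,None,fx=4,fy=4,interpolation=cv2.INTER_CUBIC))
E
```

```text
contact [-73.3   5.6] [-73.3  -4.6] wall top rear [-65.3  51.9] [-65.7 -51.1]
ribs [-75.8  12.2] [-75.8 -10.3]
rearstop top edges [-70.2  13.5] [-70.2   7.7]
-0.002 bat capctr [-76.8  -0.7] [-78.5   6.5] [-78.5  -8.1] far [-125.    -0.8]
0 bat capctr [-76.2  -0.7] [-77.9   6.4] [-77.9  -8. ] far [-123.7   -0.8]
0.002 bat capctr [-75.5  -0.7] [-77.2   6.3] [-77.2  -7.9] far [-122.3   -0.8]
0.004 bat capctr [-74.9  -0.7] [-76.6   6.2] [-76.6  -7.8] far [-121.    -0.8]
```

View pics/c10.png

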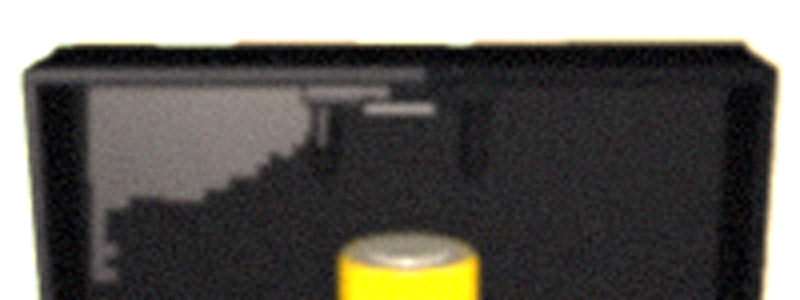

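Call:
{"api": "drive_tool", "payload": {
  "motion": [
    [5,[0,0,-1.1],[0,0,0]],
    [5,[0,15,-1.1],[0,0,0]],
    [5,[0,30,-1.1],[0,0,0]],
    [5,[0,42,-1.1],[0,0,0]],
    [5,[0,50,-1.1],[0,0,0]],
    [5,[0,55,-1.1],[0,0,0]],
    [5,[0,55,-1.1],[0,0,0]],
    [5,[0,55,-1.1],[0,0,0]]
  ]
}}

```text
time: 22.4
position: [0.4795, 0.0366, 0.0261]
eef_rot: [-0.511, 0.489, -0.489, 0.511]
contact_force: [0.2, 0.1, -0.5]
width: 0.013
```

```bash
python3 - <<'E'
from h import *
w=snap('wrist','wrist7'); s=read_state(); print(s['position'],tocase(s['position']),s['width'],s['contact_force'])
im=cv2.cvtColor(w['pixels'],cv2.COLOR_RGB2BGR)
c=np.clip(im[160:340,190:390].astype(float)*2.2,0,255).astype(np.uint8)
cv2.imwrite('pics/c11.png',cv2.resize(c,None,fx=3.3,fy=3.3,interpolation=cv2.INTER_CUBIC))
E
```

```text
[0.47952492 0.03655986 0.02612359] [-101.99686765    0.92500337] 0.013438918868854675 [-0.14753904 -0.29866966  0.44548678]
```

View pics/c11.png

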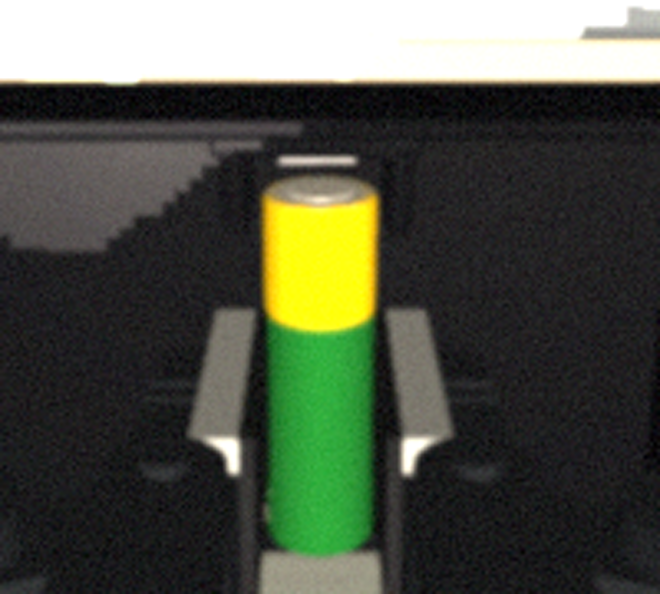

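```bash
python3 - <<'E'
from h import *
w=load('wrist7'); P=[0,0,.0258]
f=lambda u,v,z:tocase(onz(w,190+u/3.3,160+v/3.3,z)).round(1)
print(f(317.5,160,.018),f(317.5,160,.0175))
for h in (0,.002,.004): print(f(321,191,P[2]+h), f(321,553,P[2]+h+.007))
E
```

```text
[-73.2   0.5] [-73.3   0.5]
[-75.1   0.1] [-1.229e+02  1.000e-01]
[-74.5   0.1] [-1.216e+02  1.000e-01]
[-73.9   0.1] [-1.202e+02  1.000e-01]
```

Call:
{"api": "drive_tool", "payload": {
  "motion": [
    [5,[0.9,0,-0.3],[0,0,0]],
    [5,[0.9,2,-0.3],[0,0,0]],
    [5,[0.9,4,-0.3],[0,0,0]],
    [5,[0.9,6,-0.3],[0,0,0]],
    [5,[0.9,8,-0.3],[0,0,0]],
    [5,[0.9,8.5,-0.3],[0,0,0]],
    [5,[0.9,8.5,-0.3],[0,0,0]]
  ]
}}

```text
time: 23.32
position: [0.4789, 0.0356, 0.0172]
eef_rot: [0.511, -0.489, 0.489, -0.511]
contact_force: [0.2, 0.4, -0.3]
width: 0.0134
```

```bash
python3 - <<'E'
from h import *
w=snap('wrist','wrist8'); s=read_state(); print(s['position'],tocase(s['position']),s['width'],s['contact_force'])
im=cv2.cvtColor(w['pixels'],cv2.COLOR_RGB2BGR)
c=np.clip(im[160:340,190:390].astype(float)*2.2,0,255).astype(np.uint8)
cv2.imwrite('pics/c12.png',cv2.resize(c,None,fx=3.3,fy=3.3,interpolation=cv2.INTER_CUBIC))
E
```

```text
[0.47895672 0.03562755 0.01728257] [-102.90350679    1.53332231] 0.013790166948234353 [ 0.54858609 -1.2616053   1.41228622]
```

View pics/c12.png

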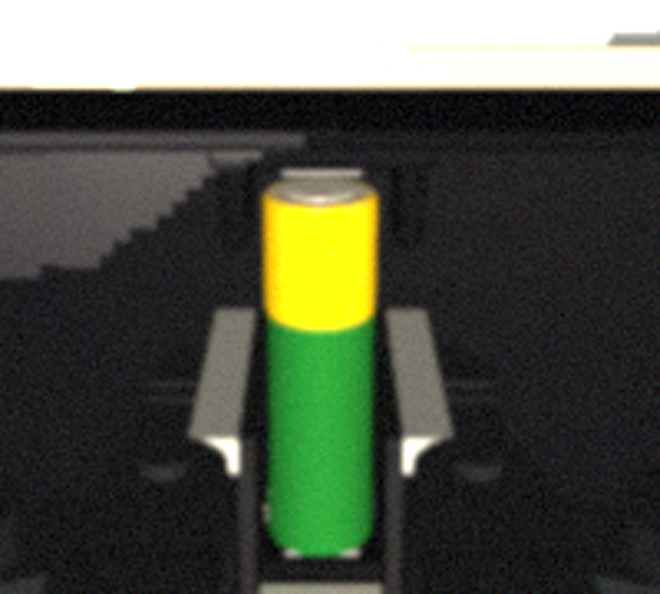

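Call:
{"api": "drive_tool", "payload": {
  "motion": [
    [5,[0,0.6,0],[0,0,0]],
    [5,[0,1.2,0],[0,0,0]],
    [5,[0,1.5,0],[0,0,0]],
    [5,[0,1.5,0],[0,0,0]]
  ]
}}

```text
time: 23.88
position: [0.4789, 0.0356, 0.0157]
eef_rot: [0.511, -0.489, 0.489, -0.511]
contact_force: [0.8, -0.5, -0.4]
width: 0.0133
```

Release gently (small opening), then look.

Call:
{"api": "drive_tool", "payload": {
  "motion": [
    [18,[0,0,0],[0,0,0]],
    [24,[0,0,0],[0,0,0]],
    [32,[0,0,0],[0,0,0]],
    [36,[0,0,0],[0,0,0]],
    [36,[0,-10,0],[0,0,0]],
    [36,[0,-35,0],[0,0,0]],
    [36,[0,-70,0],[0,0,0]],
    [36,[50,-84,0],[0,0,0]],
    [0,[80,-84,0],[0,0,0]],
    [0,[80,-84,0],[0,0,0]]
  ]
}}

```text
time: 25.12
position: [0.4825, -0.0473, 0.1005]
eef_rot: [0.51, -0.49, 0.491, -0.509]
contact_force: [-0.3, 0.9, -0.4]
width: 0.0004
```

```bash
python3 - <<'E'
from h import *
w=snap('wrist','wrist9'); s=read_state(); print(s['position'],tocase(s['position']),s['width'],s['contact_force'])
im=cv2.cvtColor(w['pixels'],cv2.COLOR_RGB2BGR)
c=np.clip(im[0:190,170:400].astype(float)*1.5,0,255).astype(np.uint8)
cv2.imwrite('pics/c13.png',cv2.resize(c,None,fx=3.3,fy=3.1,interpolation=cv2.INTER_CUBIC))
E
```

```text
[ 0.48244557 -0.04528416  0.10031458] [-183.89039152    1.57711694] 4.7386352197424474e-05 [-0.52965813  0.68688825 -0.59534566]
```

View pics/c13.png

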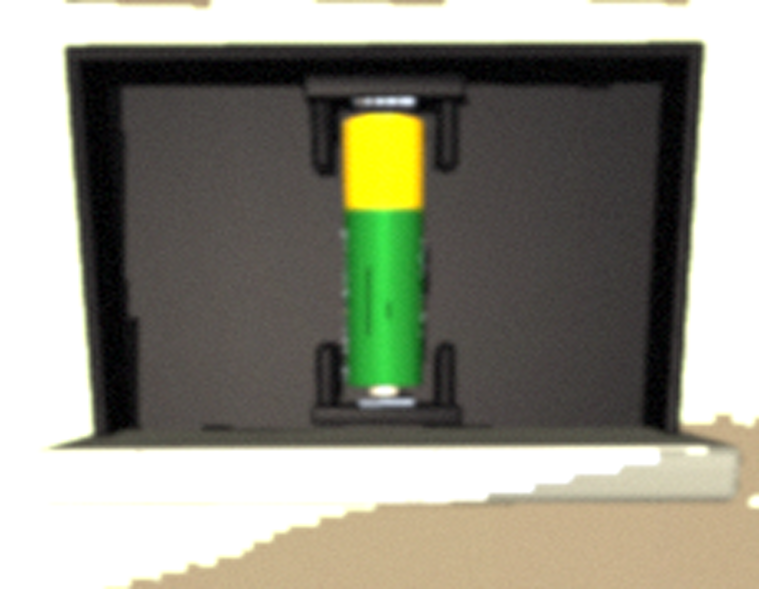

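Call:
{"api": "drive_tool", "payload": {
  "motion": [
    [0,[0,40,0],[0,0,0]],
    [0,[0,74,0],[0,0,0]],
    [0,[-8,74,0],[0,0,0]],
    [0,[-16,74,0],[0,0,0]],
    [0,[-22,74,0],[0,0,0]],
    [0,[-24,74,0],[0,0,0]],
    [0,[-26,74,0],[0,0,0]],
    [0,[-28,74,0],[0,0,0]],
    [0,[-30,74,0],[0,0,0]],
    [0,[-32,74,0],[0,0,0]],
    [0,[-34,74,0],[0,0,0]]
  ]
}}

```text
time: 26.55
position: [0.481, -0.0107, 0.0258]
eef_rot: [0.511, -0.489, 0.489, -0.51]
contact_force: [0.3, -2.6, 2.4]
width: 0.0002
```

Call:
{"api": "drive_tool", "payload": {
  "motion": [
    [0,[-2,0,0],[0,0,0]],
    [0,[-4.5,0,0],[0,0,0]],
    [0,[-7,0,0],[0,0,0]],
    [0,[-9.5,0,0],[0,0,0]],
    [0,[-12,0,0],[0,0,0]],
    [0,[-14.5,0,0],[0,0,0]],
    [0,[-17,0,0],[0,0,0]],
    [0,[-19.5,0,0],[0,0,0]],
    [0,[-22,0,0],[0,0,0]],
    [0,[-24.5,0,0],[0,0,0]],
    [0,[-27,0,0],[0,0,0]],
    [0,[-30,0,0],[0,0,0]]
  ]
}}

```text
time: 28.05
position: [0.4797, 0.0197, 0.0258]
eef_rot: [0.511, -0.489, 0.489, -0.511]
contact_force: [0.6, -4.1, 3.5]
width: -0.0001
```

Call:
{"api": "drive_tool", "payload": {
  "motion": [
    [0,[-2.5,0,0],[0,0,0]],
    [0,[-5,0,0],[0,0,0]],
    [0,[-8,0,0],[0,0,0]],
    [0,[-11,0,0],[0,0,0]],
    [0,[-14,0,0],[0,0,0]],
    [0,[-17,0,0],[0,0,0]],
    [0,[-20,0,0],[0,0,0]],
    [0,[-23,0,0],[0,0,0]],
    [0,[-26,0,0],[0,0,0]],
    [0,[-28,0,0],[0,0,0]],
    [0,[-30,0,0],[0,0,0]],
    [0,[-30,0,0],[0,0,0]]
  ]
}}

```text
time: 29.55
position: [0.4783, 0.0498, 0.0258]
eef_rot: [-0.511, 0.489, -0.489, 0.511]
contact_force: [1.0, -4.3, 4.1]
width: -0.0001
```

Call:
{"api": "drive_tool", "payload": {
  "motion": [
    [0,[-1,-0.2,0],[0,0,0]],
    [0,[-2,-0.4,0],[0,0,0]],
    [0,[-3,-0.4,0],[0,0,0]],
    [0,[-4,-0.4,0],[0,0,0]],
    [0,[-5,-0.4,0],[0,0,0]],
    [0,[-6,-0.4,0],[0,0,0]],
    [0,[-6,-0.4,0],[0,0,0]]
  ]
}}

```text
time: 30.42
position: [0.4781, 0.0551, 0.0258]
eef_rot: [0.511, -0.489, 0.489, -0.511]
contact_force: [2.4, -6.4, -0.8]
width: -0.0001
```

Call:
{"api": "drive_tool", "payload": {
  "motion": [
    [0,[-0.2,0,0],[0,0,0]],
    [0,[-0.4,0,0],[0,0,0]],
    [0,[-0.4,0,0],[0,0,0]]
  ]
}}

```text
time: 30.8
position: [0.478, 0.0555, 0.0258]
eef_rot: [0.511, -0.489, 0.489, -0.51]
contact_force: [2.9, -5.7, -2.0]
width: 0.0002
```

Call:
{"api": "drive_tool", "payload": {
  "motion": [
    [0,[-0.3,0,0],[0,0,0]],
    [0,[-0.6,0,0],[0,0,0]],
    [0,[-0.6,0,0],[0,0,0]]
  ]
}}

```text
time: 31.18
position: [0.478, 0.0561, 0.0258]
eef_rot: [0.511, -0.489, 0.489, -0.51]
contact_force: [2.6, -5.3, -0.8]
width: 0.0001
```

Call:
{"api": "drive_tool", "payload": {
  "motion": [
    [0,[-0.3,0,0],[0,0,0]],
    [0,[-0.6,0,0],[0,0,0]],
    [0,[-0.6,0,0],[0,0,0]]
  ]
}}

```text
time: 31.55
position: [0.478, 0.0567, 0.0259]
eef_rot: [0.511, -0.489, 0.489, -0.51]
contact_force: [2.3, -6.7, -1.0]
width: 0.0002
```

Call:
{"api": "drive_tool", "payload": {
  "motion": [
    [0,[-0.3,0,0],[0,0,0]],
    [0,[-0.6,0,0],[0,0,0]],
    [0,[-0.6,0,0],[0,0,0]]
  ]
}}

```text
time: 31.92
position: [0.478, 0.0573, 0.0258]
eef_rot: [0.511, -0.489, 0.489, -0.51]
contact_force: [2.8, -5.4, -0.4]
width: -0.0001
```

Call:
{"api": "drive_tool", "payload": {
  "motion": [
    [0,[-0.3,0,0],[0,0,0]],
    [0,[-0.6,0,0],[0,0,0]],
    [0,[-0.6,0,0],[0,0,0]]
  ]
}}

```text
time: 32.3
position: [0.4779, 0.0578, 0.0258]
eef_rot: [0.511, -0.489, 0.489, -0.51]
contact_force: [1.6, -5.8, -1.2]
width: -0.0001
```

Call:
{"api": "drive_tool", "payload": {
  "motion": [
    [0,[-0.2,0,0],[0,0,0]],
    [0,[-0.5,0,0],[0,0,0]],
    [0,[-0.5,0,0],[0,0,0]]
  ]
}}

```text
time: 32.67
position: [0.4779, 0.0581, 0.0258]
eef_rot: [0.511, -0.489, 0.489, -0.51]
contact_force: [2.6, -6.3, -0.9]
width: -0.0005
```

Call:
{"api": "drive_tool", "payload": {
  "motion": [
    [0,[-0.2,0,0],[0,0,0]],
    [0,[-0.5,0,0],[0,0,0]],
    [0,[-0.5,0,0],[0,0,0]]
  ]
}}

```text
time: 33.05
position: [0.4779, 0.0583, 0.0258]
eef_rot: [0.511, -0.489, 0.489, -0.51]
contact_force: [2.1, -6.0, -1.1]
width: -0.0004
```

Call:
{"api": "drive_tool", "payload": {
  "motion": [
    [0,[-0.2,0,0],[0,0,0]],
    [0,[-0.5,0,0],[0,0,0]],
    [0,[-0.5,0,0],[0,0,0]]
  ]
}}

```text
time: 33.42
position: [0.4779, 0.0586, 0.0258]
eef_rot: [0.511, -0.489, 0.49, -0.51]
contact_force: [2.7, -8.1, 0.6]
width: -0.0003
```

Call:
{"api": "drive_tool", "payload": {
  "motion": [
    [0,[-0.2,0,0],[0,0,0]],
    [0,[-0.5,0,0],[0,0,0]],
    [0,[-0.5,0,0],[0,0,0]]
  ]
}}

```text
time: 33.8
position: [0.4779, 0.0588, 0.0258]
eef_rot: [0.511, -0.489, 0.49, -0.51]
contact_force: [3.0, -8.3, 0.3]
width: -0.0001
```

Call:
{"api": "drive_tool", "payload": {
  "motion": [
    [0,[-0.2,0,0],[0,0,0]],
    [0,[-0.4,0,0],[0,0,0]],
    [0,[-0.4,0,0],[0,0,0]]
  ]
}}

```text
time: 34.17
position: [0.4779, 0.0589, 0.0259]
eef_rot: [0.511, -0.489, 0.49, -0.51]
contact_force: [2.7, -8.6, 0.3]
width: 0.0002
```

Call:
{"api": "drive_tool", "payload": {
  "motion": [
    [0,[-0.2,0,0],[0,0,0]],
    [0,[-0.4,0,0],[0,0,0]],
    [0,[-0.4,0,0],[0,0,0]]
  ]
}}

```text
time: 34.55
position: [0.4778, 0.0592, 0.0259]
eef_rot: [0.511, -0.489, 0.49, -0.51]
contact_force: [2.7, -9.9, 0.4]
width: -0.0
```

Call:
{"api": "drive_tool", "payload": {
  "motion": [
    [0,[-0.2,0,0],[0,0,0]],
    [0,[-0.4,0,0],[0,0,0]],
    [0,[-0.4,0,0],[0,0,0]]
  ]
}}

```text
time: 34.92
position: [0.4779, 0.0593, 0.0258]
eef_rot: [0.511, -0.489, 0.49, -0.509]
contact_force: [2.7, -9.8, -0.1]
width: 0.0
```

Call:
{"api": "drive_tool", "payload": {
  "motion": [
    [0,[-0.2,0,0],[0,0,0]],
    [0,[-0.4,0,0],[0,0,0]],
    [0,[-0.4,0,0],[0,0,0]]
  ]
}}

```text
time: 35.3
position: [0.4778, 0.0595, 0.0259]
eef_rot: [0.511, -0.489, 0.49, -0.509]
contact_force: [3.7, -11.0, 0.3]
width: 0.0001
```

Call:
{"api": "drive_tool", "payload": {
  "motion": [
    [0,[4,0,0],[0,0,0]],
    [0,[8,0,0],[0,0,0]],
    [0,[12,0,0],[0,0,0]],
    [0,[16,0,0],[0,0,0]],
    [0,[20,0,0],[0,0,0]],
    [0,[26,0,0],[0,0,0]],
    [0,[32,0,0],[0,0,0]],
    [0,[32,0,0],[0,0,0]]
  ]
}}

```text
time: 36.3
position: [0.4791, 0.0297, 0.0262]
eef_rot: [0.511, -0.489, 0.489, -0.511]
contact_force: [0.6, 0.3, -0.1]
width: 0.0004
```

```bash
python3 - <<'E'
from h import *
w=snap('wrist','wrist10'); s=read_state(); print(s['position'],tocase(s['position']),s['contact_force'])
E
```

```text
[0.47910585 0.03006469 0.02619959] [-108.46758331    1.62699081] [ 0.15969931  0.22145388 -0.31328532]
```

View pics/wrist10.png

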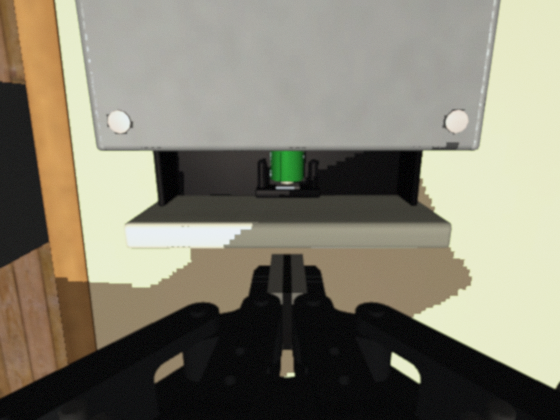

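Force is zero, with a visible gap to the front, and the drawer is holding at its locked position. Next I back away up and clear, then check the scene from above.

Call:
{"api": "drive_tool", "payload": {
  "motion": [
    [0,[20,0,0],[0,0,0]],
    [0,[50,-30,0],[0,0,0]],
    [0,[70,-80,0],[0,0,0]],
    [0,[90,-130,0],[0,0,0]],
    [0,[120,-160,-20],[0,0,0]],
    [0,[180,-180,-40],[0,0,0]],
    [0,[240,-200,-40],[0,0,0]],
    [0,[280,-200,-40],[0,0,0]],
    [0,[280,-200,-40],[0,0,0]],
    [0,[280,-200,-40],[0,0,0]]
  ]
}}

```text
time: 37.6
position: [0.4514, -0.2503, 0.2259]
eef_rot: [-0.511, 0.489, -0.488, 0.511]
contact_force: [0.5, 0.3, 1.0]
width: 0.0001
```

```bash
python3 - <<'E'
from h import *
snap('top','top11');snap('side','side11')
s=read_state(); print(s['time'],s['position'],s['contact_force'])
E
```

```text
37.7 [ 0.45156006 -0.24966559  0.2259933 ] [ 0.76508212  1.25963724 -0.43653481]
```

View pics/top11.png

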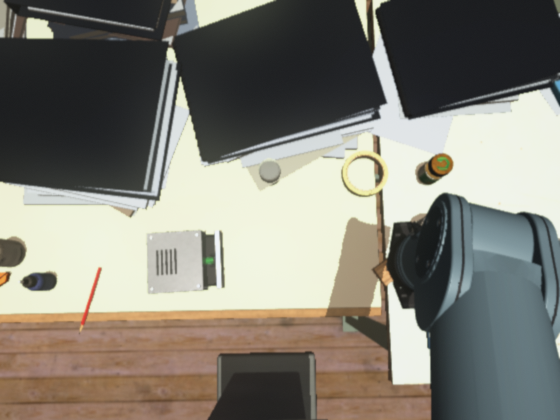

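View pics/side11.png

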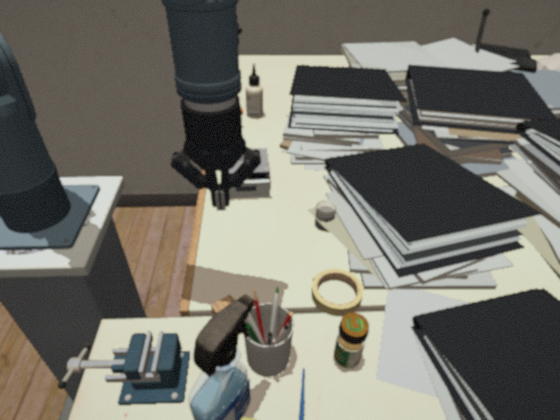

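The top view shows the drawer front at columns 216–222, the same as at the start. The battery's green end is visible in the tray at (209,261). The jar (270,171) and the tape roll (365,173) have not moved, and the arm is clear of everything.

```bash
python3 -c "
from h import *
print(job_done())"
```

```text
the job is handed in; nothing more can be done
None
```

The drawer is shut and holding with the battery in its cradle, and the job was handed in at about 38 s of the 72 s allowed.

- **First push:** I pushed in small steps and felt the stop about 17 mm past locked. The highest reading I saw was about 11 N, and the drawer sprang open as I withdrew.
- **Battery:** I gripped it across the middle, laid it in the cradle and let go. The wrist picture showed it flat between the ribs and end stops.
- **Second push:** I pushed the drawer in again to the same depth. The highest reading along the push was again about 11 N, with up to about 4 N sideways from friction (about 11.6 N in all), under the 14 N limit.

**Last checks:**
- After letting go, the wrist force read zero within its noise of about 1 N. The top view showed the drawer front where it was when locked at the start, with the battery's green end visible in the tray.
- The jar and tape roll had not moved. The sanding block was mostly hidden by the arm in the last top view; its visible corner is where it was, and the arm never went near it.

**Disagreements and limits:**
- The box fit from the cameras and the felt contact differed by 2–3 mm along the slide. I set the battery's final position from the wrist picture, comparing battery and cradle directly.
- While closing the fingers on the battery, the tips pressed the bench with about 7 N.
- I read forces only at the end of each move, so a brief peak between readings would not have shown.

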